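Knock a struck medal up out of the press die through the guard window

TASK

The struck medal is still sunk in the die of the little bench press: push the guard's sliding shutter fully open by its orange lip, then reach down through the window with closed fingers and press the red knock-out lever all the way down, so that the medal rises out of the die. Do not touch the yellow guard (frame, rails or panels), the press itself or the medal, and leave the other things on the bench where they are. Finish while holding the lever fully down, so that the medal stays up for a colleague to pick off with tweezers.

Things in the scene. Friction and masses are not known exactly. Their poses are not given: they have to be found in the camera images.
- guard: Fixed guard: flat yellow roof, 290 (x) by 155 mm (y), 4 mm thick, 132 mm above the bench, clear panels below. Origin: window centre on the roof's top; z up, x the way the shutter opens, y to the press column. Window cut-out 90 (x) by 76 mm (y). Shutter rails, 7 mm high, along x at y = -50 and +50 mm. A clear upright panel crosses the roof at y = +83 mm, 90 mm high. Must not be touched.
- window (a point): Centre of the guard window, on the top face of the guard roof (132 mm above the bench).
- push_lip (a point): Top middle of the push face of the shutter's orange lip. The lip stands on the shutter's -x edge (guard's axes), 60 mm long (y), its top 21 mm above the roof; the flat upright face through this point looks to -x and is pushed towards +x; a sloping brace backs it. Before the face (-x) is only bare roof.
- shutter (a joint): Travel of the shutter (clear plate 96 x 88 mm, 5 mm thick, on the roof over the window) along the guard's +x: 0 m shut, 0.092 m at its stop, when the window is free. The lip's face lies at guard x = -48 mm + this value. Friction about 2 N; stays where left. It may be touched.
- pad: Red pad on the end of the knock-out lever, 34 mm (x) by 30 mm (y) by 12 mm thick. Origin: centre of its top face. At rest this lies straight below the window centre, 20 mm below the roof's top face; fully pressed about 17 mm lower.
- knockout (a joint): Turn of the knock-out lever: 0 rad at rest (up), 0.18 rad fully down at its stop. The pivot lies 95 mm from the pad towards the guard's +y. A spring returns it: at the pad it takes about 4 N to start it and 8 N to hold it down. Inside the press its inner end lifts the ejector pin, 9.9 mm at full stroke.
- medal: Brass medal, 36 mm across, 5 mm thick, lying face up and loose in the 8 mm deep round recess of the die, behind the guard's rear panel; origin at the centre of its underside. Sunk, its top is 3 mm below the die's face; the lever raises it 9.9 mm. Must not be touched.
- die_centre (a point): Centre of the die's round recess at the level of the die's top face, 140 mm above the bench.
- casting: Fixed grey press: base 280 (x) by 395 mm (y), 50 mm high, column, overhanging head, air cylinder, die. Origin on the bench under the window centre, axes as the guard's. The head, 110 mm wide (x), stands behind the window: front at y = +102 mm, 205 to 290 mm above the bench; its air cylinder reaches 371 mm. Must not be touched.
- bench_block: Dark steel bench block, 120 x 95 x 35 mm, origin under its centre. Leave alone.
- mandrel: Ring mandrel, tapered steel rod with wooden handle, 280 mm long, 24 mm thick, lying flat; origin under its middle. Leave alone.
- tweezers: Steel tweezers, 160 mm long, lying flat, 10 mm high; origin under the middle. Leave alone.
- lighter: Purple lighter, 82 x 25 x 13 mm, lying flat; origin under the middle. Leave alone.
- compound_bar: Green bar of polishing compound, 100 x 42 x 34 mm; origin under its centre. Leave alone.
- bowl: White ceramic bowl, 130 mm across, 55 mm high; origin under its centre. Leave alone.
- hammer: Hammer, 240 mm long, lying flat; origin underneath. Leave alone.

How it is judged:
By the outcome, as a careful person would: the job done as asked, in the order asked, and still so for the second after the job is handed in, while the arm keeps its last pose, push and grip.
It also fails if it takes over 38 s, if anything falls off the work surface, if the arm or the gripper's body presses on something with over 40 N, if the wrist force passes 120 N, or if a joint passes its speed limit or range.

ROBOT

A 6-joint arm with a two-finger parallel gripper is mounted at the origin on the work surface. World frame = base frame: x ahead of the robot, y to its left, z up, the work surface at z = 0. Lengths are in m, angles in rad, forces in N, time in s.
With the tool pointing down it reaches from about 0.275 to 0.825 m from the base axis. Payload 4.9 kg.
Tool frame: the origin (TCP) lies on the centre line of the jaws, within the pads' length; the fingertips stand 25 mm ahead of it and the grasp point (between the pads) lies 6 mm ahead of it; z points along the fingers, y is the direction in which the jaws open and shut (so a half turn about z gives the same grasp; the last joint's range is limited). The gripper opens to 85 mm and grips with 20 to 120 N. Pads are 22 mm wide; open, the fingers measure 114 mm over their backs; the gripper's body (76 mm by 85 mm) begins 54 mm behind the grasp point. The pads swing forward as they close: fully open they stand 13 mm farther back than shut.
Start: joints at [-1.316, 0.326, -0.193, 1.052, 0, 1.437], TCP at [0.209, -0.509, 0.234] pointing down, gripper open.
Joint ranges: [-2.65, 2.65], [-0.97, 1.79], [-1.3, 1.35], [-1.93, 2.1], [-1.47, 1.37], [-3.14, 3.14]. Speed limits (rad/s): [2.57, 2.57, 3.14, 3.14, 3.14, 3.14].

INTERFACE

Orientations are given as [roll, pitch, yaw] about the fixed x, y, z axes, in that order (R = Rz(yaw) Ry(pitch) Rx(roll)).
In Python, from workcell import bot gives the robot as it stands.
- The arm moves only by the tool carry_out, never from a script. Its argument "plan" is a list of rows, each an object of numbers: "tx", "ty", "tz": the shift along the tool's x, y, z in mm; "roll": the turn about the tool's z in rad. A call has 1 to 10 rows; each row is the pose to reach, as a shift and turn from the pose commanded when the call began, along the tool's axes at that moment; what a row does not reach only later rows make up. A row lasts 1/12 s, in which the tool goes at most 41.7 mm and 7.16 degrees, less where a joint would pass 70% of its speed; a pose out of reach is approached as far as the arm can. A call with a gripper value outside its range is refused whole. "fingers" is the closure, from 0 (fully open) to 1 (shut), set as the call begins (left out, the last holds). The fingers move at their own pace and stop on an object; "newtons" is the grip in N (left out, the last holds). Time passes only in rows, so rows that repeat a pose let the fingers close. It gives the time, the measured TCP pose, the force and the opening at its end, in the units of the state.
- bot.sense(): the state, without advancing time (a new reading comes with each control period).
- bot.camera(name): name is "side" or "top"; returns the picture (480x640x3 uint8, red, green, blue); there is no depth.
- bot.calibration(name): a dict with "fx", "fy", "cx", "cy" (pixels), "k1" (the pictures are not rectified: a ray, as slopes to the right and down, at radius r is drawn at 1 + k1 r^2 times it, then the intrinsics apply), "eye" and "orientation" of the camera in the world. Camera axes: x right, y down, z forward; pixel columns grow to the right and rows downward; lengths in m; the calibration is good to about 2 mm. A picture is of the moment at which its call begins. calibration takes no time and is no camera call.
- bot.finish_job(): hands the job in, once; it reports no verdict.
The state is a dict: "t": time; "qpos": joint angles; "joint_velocities": joint speeds; "tau": joint torques, N m; "position": TCP position; "eef_rot": TCP orientation; "contact_force": force on the tool from outside, world axes, zero at the start; "ft_torque": the same for the moment, N m; "opening": finger opening in m.
Only numpy, scipy, OpenCV 4.12 (cv2) and the standard library are available. Lean on these libraries where they do the work, as an engineer would, in place of code of your own. Each camera call takes 0.05 s, during which the arm holds its last target.

## Working session

There is one attempt and no reset: what is moved stays moved. The work goes in short steps, Python scripts to look and compute and a tool call to move; the robot and the scene stay as the last step left them, time stands still between calls to the robot, and variables do not carry over. Pictures are saved under pics/ and viewed, and the job is handed in when it is done.

Besides the shell and the picture viewer there is one more tool, called after "Call:" as name(argument=value, ...), one argument or row to a line, values as JSON. carry_out: Moves the arm, as the interface text tells. Its arguments: {"type":"object","properties":{"plan":{"type":"array"},"fingers":{"type":"number"},"newtons":{"type":"number"}},"required":["plan"]}

```bash
mkdir -p pics; ls
python3 - <<'E'
from workcell import bot
import cv2
print(bot.sense())
for n in ("top","side"):
    im=bot.camera(n); cv2.imwrite(f"pics/{n}0.png",im[:,:,::-1]); print(n,bot.calibration(n))
E
```

```text
pics
{'t': 0.0, 'qpos': array([-1.31620655e+00,  3.26942556e-01, -1.93587283e-01,  1.05195485e+00,
       -1.84551954e-05,  1.43660189e+00]), 'joint_velocities': array([ 0.00076983, -0.00122793, -0.00114652, -0.00018355, -0.00026066,
       -0.00193901]), 'tau': array([ 7.78630401e-04, -4.43398190e+01,  2.62439793e+01,  1.54314085e-02,
       -1.73693265e-04,  5.43607698e-06]), 'position': array([ 0.20835065, -0.50840253,  0.23300123]), 'eef_rot': array([-3.13991700e+00, -2.07600585e-04,  3.88784054e-01]), 'contact_force': array([-0.18204699, -0.14754602, -0.24607798]), 'ft_torque': array([ 0.02562337, -0.02000492, -0.05925944]), 'opening': 0.08543278673919516}
top {'fx': 528.4704524754227, 'fy': 528.4704524754227, 'cx': 317.18513583249177, 'cy': 236.37603426708685, 'k1': -0.04637401500478828, 'eye': array([ 0.34987242, -0.13923491,  1.38186585]), 'orientation': array([-2.96898935, -0.01389462, -1.54979395])}
side {'fx': 483.56043584443324, 'fy': 483.56043584443324, 'cx': 318.8735755917268, 'cy': 242.5488852958953, 'k1': 0.0077219154160725655, 'eye': array([ 0.45211374, -0.88605047,  0.87959379]), 'orientation': array([-2.35077325, -0.01856727, -0.14088116])}
```

View pics/top0.png

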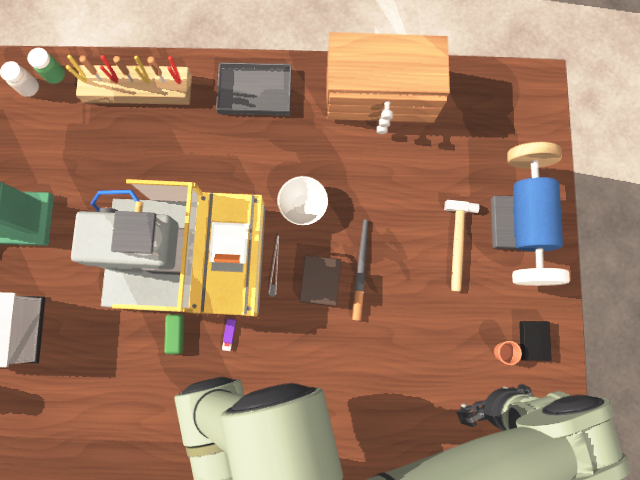

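View pics/side0.png

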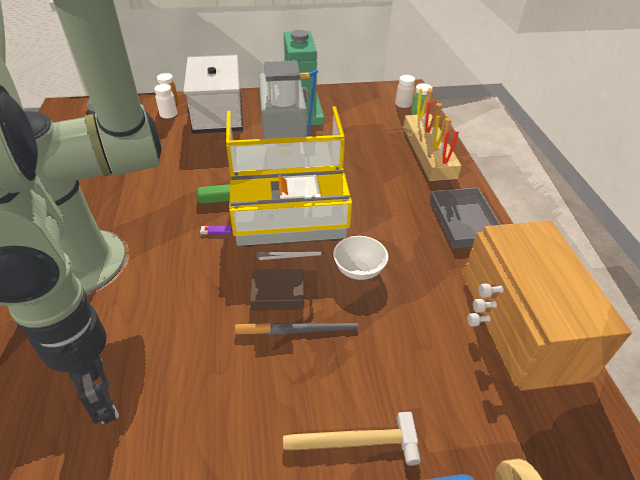

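Run:
```python
import cv2
a=cv2.imread("pics/top0.png"); c=a[170:330,60:280]; cv2.imwrite("pics/topz.png",cv2.resize(c,None,fx=3.6,fy=3.6,interpolation=cv2.INTER_CUBIC))
a=cv2.imread("pics/side0.png"); c=a[90:250,200:370]; cv2.imwrite("pics/sidez.png",cv2.resize(c,None,fx=3.7,fy=3.7,interpolation=cv2.INTER_CUBIC))
```

```text
(no output)
```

View pics/topz.png

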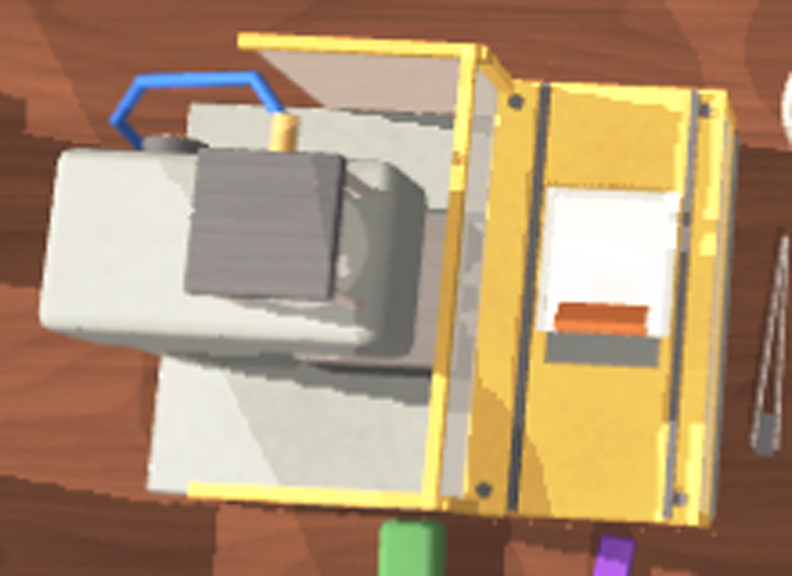

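View pics/sidez.png

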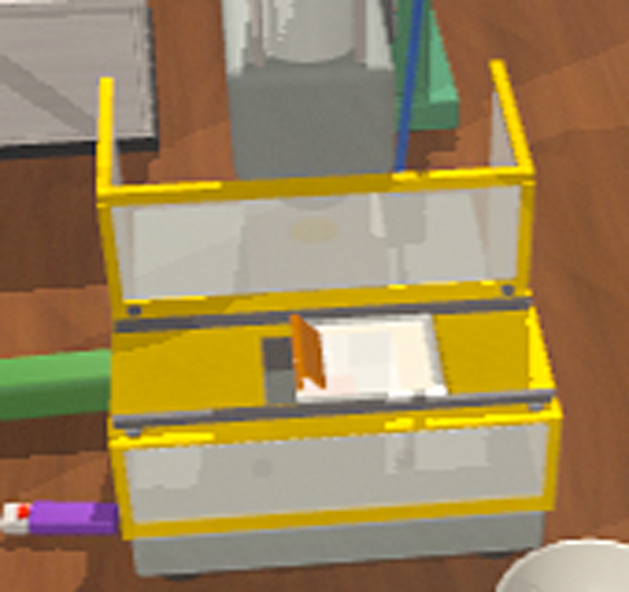

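```bash
cat > h.py <<'E'
import numpy as np, cv2
from scipy.spatial.transform import Rotation as Ro
from workcell import bot
def K(c): return np.array([[c['fx'],0,c['cx']],[0,c['fy'],c['cy']],[0,0,1.]])
def rays(n,px):
    c=bot.calibration(n)
    u=cv2.undistortPoints(np.array(px,float).reshape(-1,1,2),K(c),np.array([c['k1'],0,0,0,0.])).reshape(-1,2)
    d=np.c_[u,np.ones(len(u))]@Ro.from_euler('xyz',c['orientation']).as_matrix().T
    return c['eye'],d
def onz(n,px,z):
    e,d=rays(n,px); return e+d*((z-e[2])/d[:,2])[:,None]
def tri(pt,ps):
    e1,d1=rays('top',pt);e2,d2=rays('side',ps);out=[]
    for a,b in zip(d1,d2):
        s=np.linalg.lstsq(np.c_[a,-b],e2-e1,rcond=None)[0]
        p,q=e1+s[0]*a,e2+s[1]*b; out.append(np.r_[(p+q)/2,np.linalg.norm(p-q)])
    return np.array(out)
def proj(n,P):
    c=bot.calibration(n);R=Ro.from_euler('xyz',c['orientation']).as_matrix()
    return cv2.projectPoints(np.array(P,float).reshape(-1,1,3),cv2.Rodrigues(R.T)[0],-R.T@c['eye'],K(c),np.array([c['k1'],0,0,0,0.]))[0].reshape(-1,2)
E
python3 - <<'E'
from h import *
np.set_printoptions(precision=4,suppress=True)
for n in('top','side'):
    im=cv2.imread(f'pics/{n}0.png'); h=cv2.cvtColor(im,cv2.COLOR_BGR2HSV)
    m=cv2.inRange(h,(4,140,100),(16,255,255)); 
    b=np.zeros_like(m)
    if n=='top': b[240:275,205:250]=1
    else: b[165:205,270:300]=1
    m*=b; cs,_=cv2.findContours(m,cv2.RETR_EXTERNAL,cv2.CHAIN_APPROX_NONE)
    c=max(cs,key=cv2.contourArea); print(n,cv2.contourArea(c)); print(cv2.approxPolyDP(c,1.5,True).reshape(-1,2).tolist())
# rails in top view
im=cv2.imread('pics/top0.png');g=im.max(2).astype(float)
for z,x0 in((3.6,0),):
  for lo,hi in(((545,85),(513,510)),((693,95),(670,515))):
    P=[]
    for t in np.linspace(.08,.92,25):
        x=lo[0]+(hi[0]-lo[0])*t; y=lo[1]+(hi[1]-lo[1])*t
        c=60+x/3.6; r=170+y/3.6; ri=int(round(r)); ci=int(round(c))
        seg=g[ri,ci-4:ci+5]; hs=np.arange(ci-4,ci+5)
        w=np.clip(np.median(seg)*.75-seg,0,None)
        if w.sum()>0: P.append(((w*hs).sum()/w.sum(),ri))
    P=np.array(P); W=onz('top',P,0.139)
    f=np.polyfit(W[:,0],W[:,1],1); res=W[:,1]-np.polyval(f,W[:,0]); k=abs(res)<.004; f=np.polyfit(W[k,0],W[k,1],1)
    print('rail y=',f,'n',k.sum(),'std',(W[k,1]-np.polyval(f,W[k,0])).std(), W[[0,-1]])
E
```

```text
top 165.0
[[214, 258], [215, 261], [238, 262], [239, 255], [216, 254]]
side 61.0
[[280, 175], [282, 190], [287, 194], [286, 182]]
rail y= [-0.0223  0.122 ] n 25 std 0.00021582871267782715 [[0.6425 0.108  0.139 ]
 [0.405  0.1132 0.139 ]]
rail y= [-0.024   0.0221] n 25 std 0.00040256983412764746 [[0.6375 0.0057 0.139 ]
 [0.4027 0.0122 0.139 ]]
```

Run:
```python
import cv2
a=cv2.imread("pics/top0.png"); c=a[210:275,195:260]; x=cv2.resize(c,(520,520),interpolation=cv2.INTER_NEAREST)
a=cv2.imread("pics/side0.png"); c=a[168:203,265:325]; y=cv2.resize(c,(780,455),interpolation=cv2.INTER_NEAREST)
cv2.imwrite("pics/z1.png",x);cv2.imwrite("pics/z2.png",y)
```

```text
(no output)
```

View pics/z1.png

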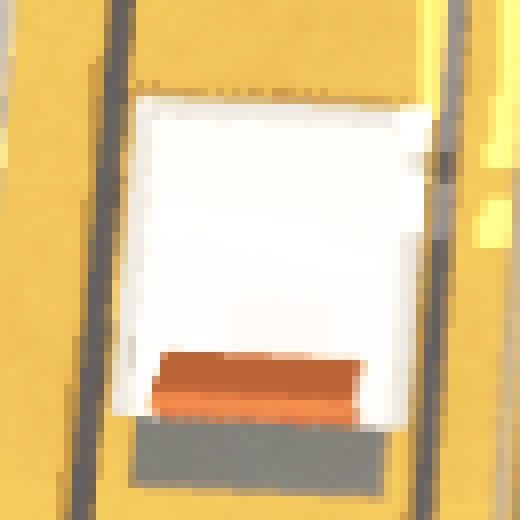

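View pics/z2.png

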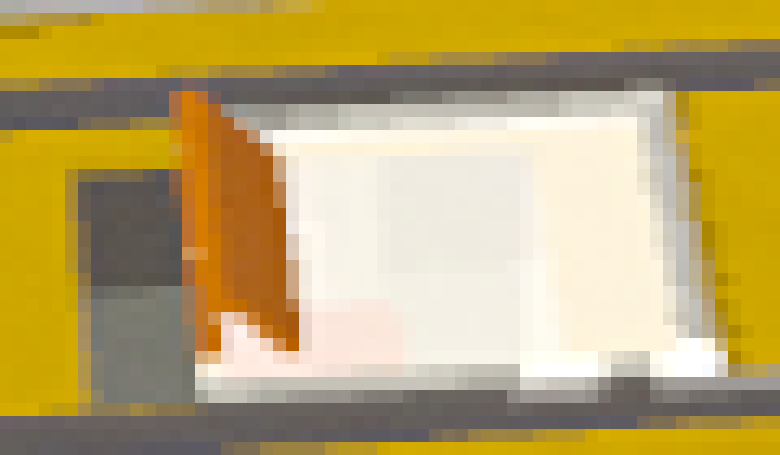

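Run:
```python
from h import *
np.set_printoptions(precision=4,suppress=True)
T=lambda x,y:(195+x/8-.5,210+y/8-.5); S=lambda x,y:(265+x/13-.5,168+y/13-.5)
a=-0.0232;R=np.array([[np.cos(a),-np.sin(a)],[np.sin(a),np.cos(a)]])
def g(W): # guard axis coords w/o origin
    return W[:,:2]@R
def show(s,W): print(s,W.tolist() if 0 else W, 'guard-rot',g(W))
show('strip -x corners top',onz('top',[T(130,486),T(384,494)],.132))
show('strip -x corners side',onz('side',[S(72,172),S(88,405)],.132))
show('plate -x edge top',onz('top',[T(112,416),T(408,430)],.137))
show('plate +x edge top',onz('top',[T(135,97),T(430,106)],.137))
show('plate +x side',onz('side',[S(668,88),S(720,375)],.137))
show('plate -x side',onz('side',[S(195,400)],.137))
show('lip bottom top',onz('top',[T(150,416),T(360,424)],.137))
show('lip colour edge top',onz('top',[T(152,392),T(358,400)],.153))
show('lip top side',onz('side',[S(170,92),S(195,330)],.153))
show('pink top view',onz('top',[T(232,296),T(328,300)],.112))
```

```text
strip -x corners top [[0.4806 0.0988 0.132 ]
 [0.48   0.0233 0.132 ]] guard-rot [[0.4782 0.1099]
 [0.4794 0.0344]]
strip -x corners side [[0.481  0.0944 0.132 ]
 [0.4791 0.0235 0.132 ]] guard-rot [[0.4787 0.1055]
 [0.4784 0.0346]]
plate -x edge top [[0.5008 0.1043 0.137 ]
 [0.4987 0.0164 0.137 ]] guard-rot [[0.4982 0.1159]
 [0.4982 0.028 ]]
plate +x edge top [[0.5972 0.1028 0.137 ]
 [0.5965 0.0141 0.137 ]] guard-rot [[0.5947 0.1166]
 [0.5961 0.028 ]]
plate +x side [[0.5984 0.1011 0.137 ]
 [0.5959 0.0123 0.137 ]] guard-rot [[0.5958 0.115 ]
 [0.5955 0.0262]]
plate -x side [[0.4986 0.0166 0.137 ]] guard-rot [[0.498  0.0281]]
lip bottom top [[0.501  0.093  0.137 ]
 [0.5001 0.0307 0.137 ]] guard-rot [[0.4988 0.1046]
 [0.4993 0.0423]]
lip colour edge top [[0.5062 0.0898 0.153 ]
 [0.5052 0.0294 0.153 ]] guard-rot [[0.504  0.1015]
 [0.5044 0.0411]]
lip top side [[0.5005 0.0896 0.153 ]
 [0.4992 0.0171 0.153 ]] guard-rot [[0.4983 0.1012]
 [0.4987 0.0287]]
pink top view [[0.5413 0.0748 0.112 ]
 [0.5408 0.0455 0.112 ]] guard-rot [[0.5394 0.0873]
 [0.5396 0.0581]]
```

Call:
carry_out(
  plan=[
    {"tx": 15, "ty": -14, "tz": -8, "roll": 0.04},
    {"tx": 44, "ty": -41, "tz": -15, "roll": 0.08},
    {"tx": 73, "ty": -68, "tz": -20, "roll": 0.12},
    {"tx": 102, "ty": -95, "tz": -20, "roll": 0.17},
    {"tx": 131, "ty": -122, "tz": -20, "roll": 0.21},
    {"tx": 160, "ty": -150, "tz": -20, "roll": 0.26},
    {"tx": 189, "ty": -177, "tz": -20, "roll": 0.31},
    {"tx": 216, "ty": -202, "tz": -20, "roll": 0.36},
    {"tx": 235, "ty": -220, "tz": -20, "roll": 0.4},
    {"tx": 240, "ty": -225, "tz": -20, "roll": 0.412},
  ],
  fingers=1,
  newtons=40,
)

```text
t: 0.93
position: [0.3457, -0.2061, 0.2536]
eef_rot: [-3.14, 0.0, -0.02]
contact_force: [-0.2, -0.6, -0.1]
opening: 0.0002
```

Call:
carry_out(
  plan=[
    {"tx": 9, "ty": -20},
    {"tx": 24, "ty": -55},
    {"tx": 40, "ty": -92},
    {"tx": 56, "ty": -129},
    {"tx": 72, "ty": -166},
    {"tx": 88, "ty": -203},
    {"tx": 102, "ty": -236},
    {"tx": 112, "ty": -260},
    {"tx": 115, "ty": -268},
    {"tx": 115, "ty": -268},
  ],
)

```text
invalid input
```

Run:
```python
from h import *
s=bot.sense(); print(s['t'],s['position'],s['eef_rot'],s['qpos'],s['contact_force'])
for n,(a,b) in(("top",(130,150)),("side",(170,60))):
    im=bot.camera(n)[:,:,::-1]; cv2.imwrite(f"pics/{n}1.png",im)
    cv2.imwrite(f"pics/{n}1z.png",cv2.resize(im[b:b+200,a:a+200],(600,600),interpolation=cv2.INTER_CUBIC))
```

```text
0.9333 [ 0.34574682 -0.2061298   0.25359385] [-3.13980826e+00  1.67163536e-04 -2.04084913e-02] [-7.22443734e-01  3.58564167e-02 -5.01308928e-01  1.03491093e+00
  1.25448978e-03  2.43955676e+00] [-0.19706494 -0.58714705 -0.10246983]
```

View pics/top1z.png

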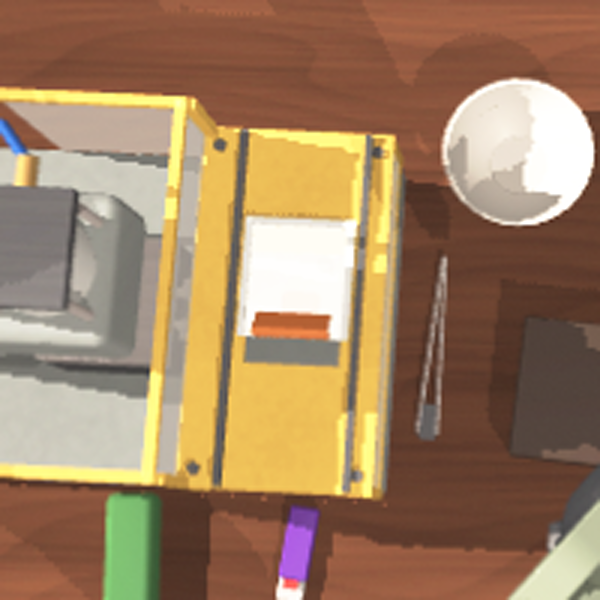

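View pics/side1z.png

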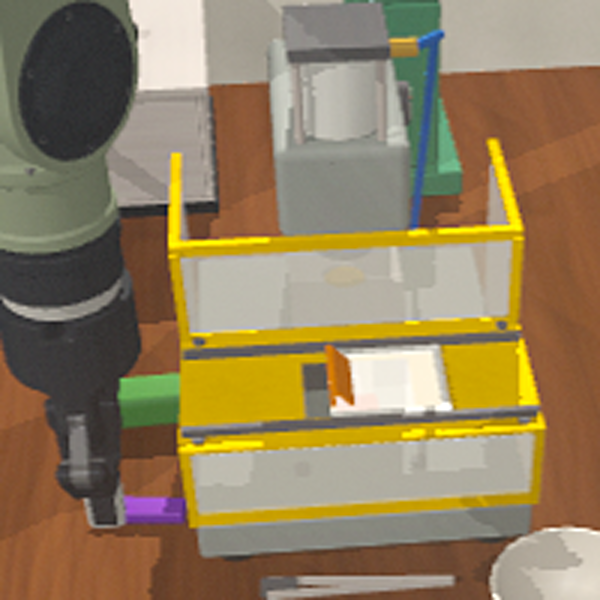

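Call:
carry_out(
  plan=[
    {"tx": 9, "ty": -20, "tz": 0, "roll": -0.06},
    {"tx": 24, "ty": -55, "tz": 0, "roll": -0.18},
    {"tx": 40, "ty": -92, "tz": 0, "roll": -0.3},
    {"tx": 56, "ty": -129, "tz": 0, "roll": -0.42},
    {"tx": 72, "ty": -166, "tz": 0, "roll": -0.54},
    {"tx": 88, "ty": -203, "tz": 0, "roll": -0.66},
    {"tx": 102, "ty": -236, "tz": 0, "roll": -0.78},
    {"tx": 112, "ty": -260, "tz": 0, "roll": -0.9},
    {"tx": 115, "ty": -268, "tz": 0, "roll": -1.0},
    {"tx": 115, "ty": -268, "tz": 0, "roll": -1.1},
  ],
)

```text
t: 1.87
position: [0.4675, 0.0566, 0.2533]
eef_rot: [-3.141, -0.0, 1.085]
contact_force: [-0.9, -0.9, -0.5]
opening: 0.0002
```

Call:
carry_out(
  plan=[
    {"tx": 0, "ty": 0, "tz": 0, "roll": -0.12},
    {"tx": 0, "ty": 0, "tz": 0, "roll": -0.24},
    {"tx": 0, "ty": 0, "tz": 0, "roll": -0.36},
    {"tx": 0, "ty": 0, "tz": 0, "roll": -0.48},
    {"tx": 0, "ty": 0, "tz": 0, "roll": -0.6},
    {"tx": 0, "ty": 0, "tz": 0, "roll": -0.72},
    {"tx": 0, "ty": 0, "tz": 0, "roll": -0.84},
    {"tx": 0, "ty": 0, "tz": 0, "roll": -0.96},
    {"tx": 0, "ty": 0, "tz": 0, "roll": -1.08},
    {"tx": 0, "ty": 0, "tz": 0, "roll": -1.2},
  ],
)

```text
t: 2.7
position: [0.4668, 0.0542, 0.2534]
eef_rot: [-3.141, -0.0, 2.281]
contact_force: [0.2, -0.4, 0.4]
opening: -0.0001
```

Call:
carry_out(
  plan=[
    {"tx": 0, "ty": 0, "tz": 0, "roll": -0.12},
    {"tx": 0, "ty": 0, "tz": 0, "roll": -0.24},
    {"tx": 0, "ty": 0, "tz": 0, "roll": -0.36},
    {"tx": 0, "ty": 0, "tz": 0, "roll": -0.48},
    {"tx": 0, "ty": 0, "tz": 0, "roll": -0.6},
    {"tx": 0, "ty": 0, "tz": 0, "roll": -0.72},
    {"tx": 0, "ty": 0, "tz": 0, "roll": -0.8},
    {"tx": 0, "ty": 0, "tz": 0, "roll": -0.835},
    {"tx": 0, "ty": 0, "tz": 0, "roll": -0.835},
    {"tx": 0, "ty": 0, "tz": 0, "roll": -0.835},
  ],
)

```text
t: 3.53
position: [0.4667, 0.0546, 0.2535]
eef_rot: [-3.141, -0.0, 3.11]
contact_force: [0.1, 0.8, 0.4]
opening: 0.0001
```

Run:
```python
from h import *
s=bot.sense(); print(s['t'],s['position'],s['eef_rot'],s['qpos'],s['contact_force'])
p=s['position'];print(proj('side',[p,p-[0,0,.025]]),proj('top',[p-[0,0,.025]]))
for n,(a,b) in(("top",(130,150)),("side",(170,60))):
    im=bot.camera(n)[:,:,::-1]; cv2.imwrite(f"pics/{n}2.png",im)
    cv2.imwrite(f"pics/{n}2z.png",cv2.resize(im[b:b+200,a:a+200],(600,600),interpolation=cv2.INTER_CUBIC))
```

```text
3.5333 [0.46668845 0.0546005  0.2535403 ] [-3.14138566e+00 -3.90841669e-04  3.10964552e+00] [-4.06835994e-02  1.64232830e-01 -3.55695412e-01  1.05125710e+00
 -2.10399692e-04 -8.73646347e-03] [0.13347527 0.76223162 0.36369115]
[[262.14588864 149.08456703]
 [262.8390226  158.23307422]] [[222.412297   272.27487344]]
```

View pics/top2z.png

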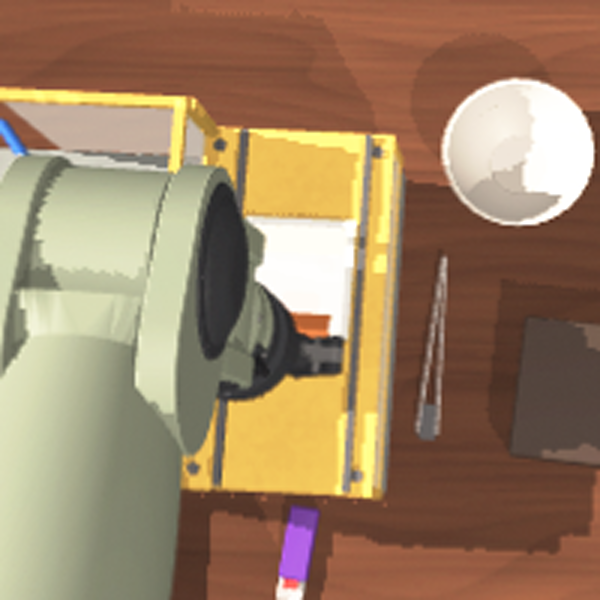

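View pics/side2z.png

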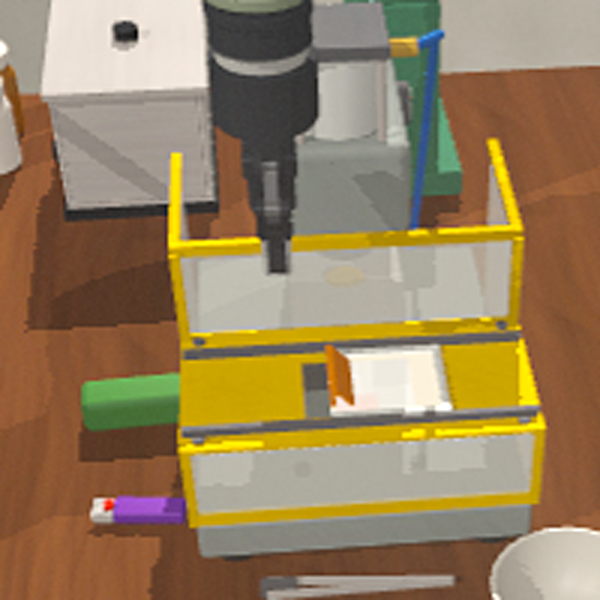

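Run:
```python
import cv2
a=cv2.imread("pics/side2.png"); cv2.imwrite("pics/s2b.png",cv2.resize(a[0:220,60:400],None,fx=2.3,fy=2.3))
a=cv2.imread("pics/top2.png"); cv2.imwrite("pics/t2b.png",cv2.resize(a[150:480,40:400],None,fx=1.8,fy=1.8))
```

```text
(no output)
```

View pics/s2b.png

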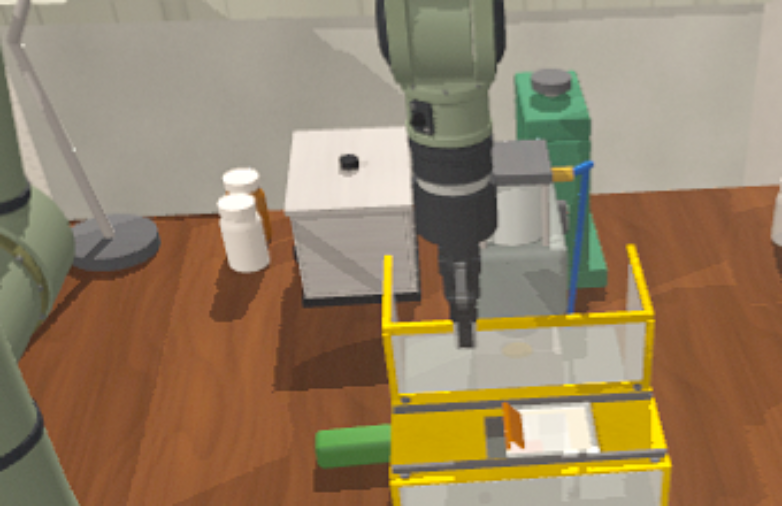

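View pics/t2b.png

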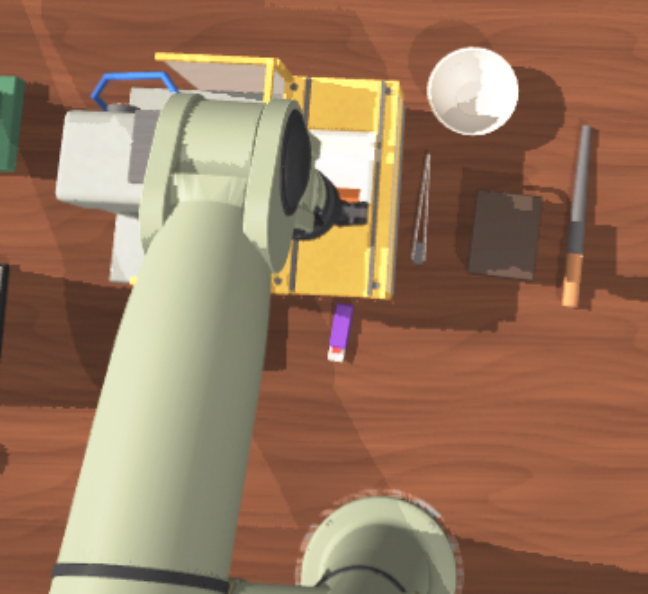

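Run:
```python
from h import *
for z in np.arange(.25,.75,.05):
    P=[.4667,.0546,z]; s=proj('side',[P])[0]; t=proj('top',[P])[0]
    print(round(z,2),'s2b',(s-[60,0])*2.3,'t2b',(t-[40,150])*1.8)
```

```text
0.25 s2b [465.17614396 345.91470173] t2b [325.41725393 218.19957189]
0.3 s2b [461.84316373 301.94282988] t2b [318.15960009 213.52086212]
0.35 s2b [458.27898012 254.96090211] t2b [310.21432766 208.39732498]
0.4 s2b [454.45835647 204.64458826] t2b [301.47911473 202.76252122]
0.45 s2b [450.35219798 150.6205725 ] t2b [291.83033952 196.53612588]
0.5 s2b [445.92677645  92.45681639] t2b [281.11725301 189.62011271]
0.55 s2b [441.14275832  29.65037413] t2b [269.15413556 181.89361225]
0.6 s2b [435.95397471 -38.38799717] t2b [255.70957791 173.20587482]
0.65 s2b [ 430.30584924 -112.35347185] t2b [240.49158365 163.36647477]
0.7 s2b [ 424.13336589 -193.07248205] t2b [223.1264736  152.13141385]
```

Run:
```python
from h import *
print(tri([(244.4,267.8)],[(262.2,150)]))
im=cv2.imread('pics/top2.png')[240:300,205:260]; cv2.imwrite('pics/t2c.png',cv2.resize(im,None,fx=11,fy=10,interpolation=cv2.INTER_NEAREST)[:600])
im=cv2.imread('pics/side2.png')[60:160,215:290]; cv2.imwrite('pics/s2c.png',cv2.resize(im,None,fx=6,fy=6,interpolation=cv2.INTER_NEAREST))
```

```text
[[ 0.4683794  -0.00088113  0.28856617  0.00521825]]
```

View pics/t2c.png

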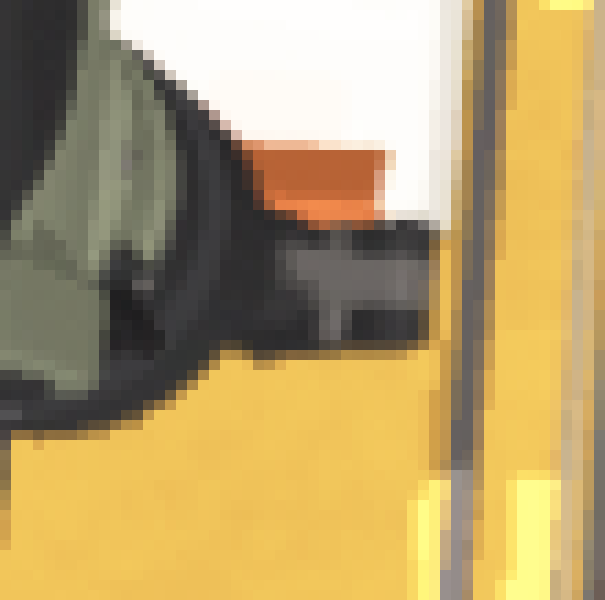

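View pics/s2c.png

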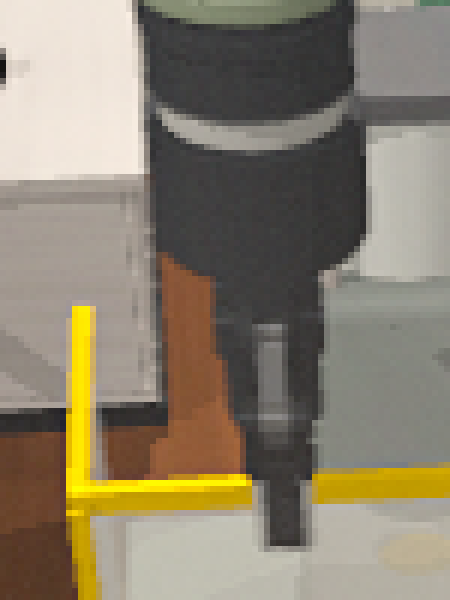

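Run:
```python
from h import *
for k,p in ((0,[.2084,-.5084,.2330]),(1,[.3457,-.2061,.2536])):
    p=np.array(p);q=proj('side',[p-[0,0,d] for d in(0,.01,.025)]);print(k,q)
    im=cv2.imread(f'pics/side{k}.png'); c=q[1].astype(int); c=c-40
    z=cv2.resize(im[c[1]:c[1]+80,c[0]:c[0]+80],(560,560),interpolation=cv2.INTER_NEAREST)
    for a in q: cv2.circle(z,tuple(((a-c+.5)*7).astype(int)),3,(255,0,255),-1)
    cv2.imwrite(f'pics/tip{k}.png',z)
```

```text
0 [[104.45510405 394.34433584]
 [106.48106378 397.74513434]
 [109.44440569 402.72038039]]
1 [[205.38878303 231.52847935]
 [206.16569359 235.38160923]
 [207.30863794 241.05112578]]
```

View pics/tip0.png

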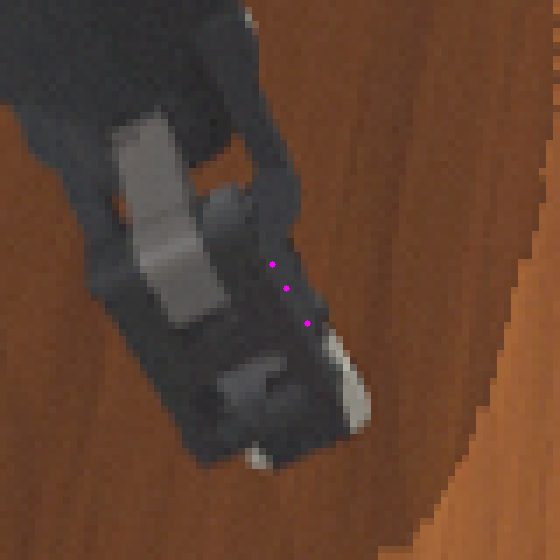

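View pics/tip1.png

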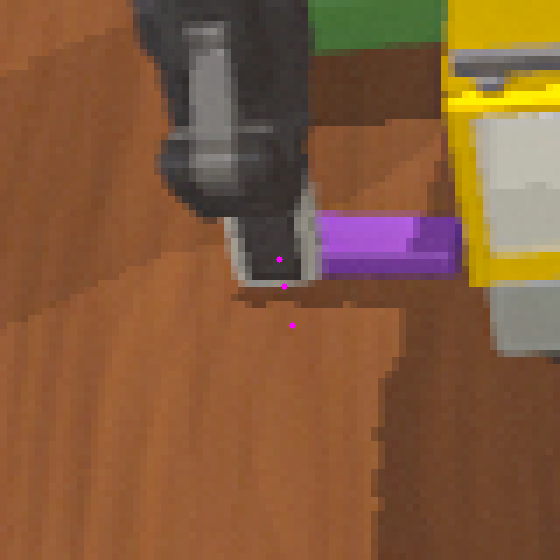

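Call:
carry_out(
  plan=[
    {"tx": 0, "ty": 3, "tz": 10, "roll": -0.005},
    {"tx": 0, "ty": 5, "tz": 30, "roll": -0.009},
    {"tx": 0, "ty": 5, "tz": 50, "roll": -0.009},
    {"tx": 0, "ty": 5, "tz": 60, "roll": -0.009},
    {"tx": 0, "ty": 5, "tz": 63, "roll": -0.009},
    {"tx": 0, "ty": 5, "tz": 63, "roll": -0.009},
    {"tx": 0, "ty": 5, "tz": 63, "roll": -0.009},
  ],
)

```text
t: 4.22
position: [0.4668, 0.0606, 0.1909]
eef_rot: [-3.142, 0.0, 3.121]
contact_force: [-0.3, -0.3, 0.1]
opening: -0.0003
```

```bash
cat > look.py <<'E'
import sys
from h import *
k=sys.argv[1]
s=bot.sense(); p=s['position']; print(s['t'],p,s['eef_rot'],s['contact_force'],s['qpos'])
print('uv',p[0]*.99973-p[1]*.0232, p[0]*.0232+p[1]*.99973)
for n,(a,b,w) in(("top",(190,200,80)),("side",(240,130,80))):
    im=bot.camera(n)[:,:,::-1].copy(); cv2.imwrite(f"pics/{n}{k}.png",im)
    z=cv2.resize(im[b:b+w,a:a+w],(560,560),interpolation=cv2.INTER_NEAREST)
    for q in proj(n,[p-[0,0,d] for d in(0,.025)]): cv2.circle(z,tuple(((q-[a,b]+.5)*560/w).astype(int)),3,(255,0,255),-1)
    cv2.imwrite(f"pics/{n}{k}z.png",z)
E
python3 look.py 3
```

```text
4.2167 [0.46680273 0.06055168 0.19091522] [-3.14157624e+00  9.27087301e-05  3.12084847e+00] [-0.31253597 -0.32319277  0.07205345] [-2.79968800e-02  2.17025433e-01 -4.59127975e-01  8.94550093e-01
 -1.57421779e-05 -7.25269307e-03]
uv 0.46527189282004605 0.07136515105516927
```

View pics/top3z.png

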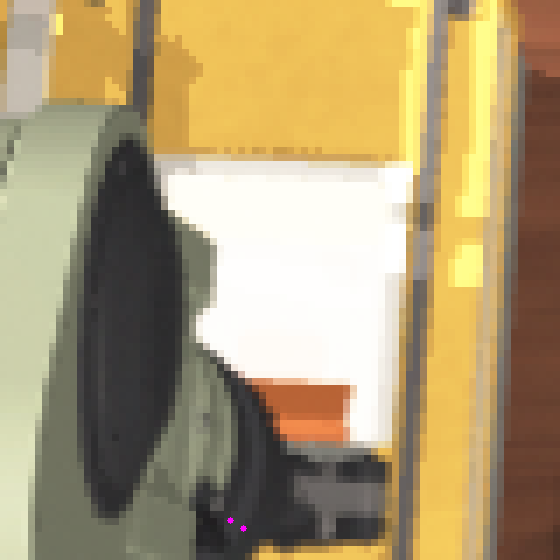

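View pics/side3z.png

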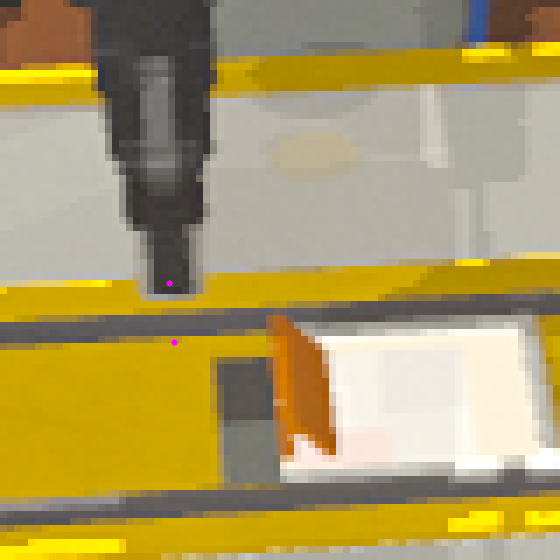

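Run:
```python
from h import *
f=lambda x,y,a,b:(a+x/7-.5,b+y/7-.5)
for sy in (60,150,180,225): print(sy,tri([f(385,490,190,200)],[f(165,sy,240,130)]))
# tip at various y,z hypotheses -> side row
print(f(172,295,240,130))
for y in(.03,.045,.06,.08):
  for z in(.166,.176,.186): print(y,z,proj('side',[[.467,y,z]]))
```

```text
60 [[ 0.46679013 -0.0047913   0.31965256  0.00532343]]
150 [[ 4.67646996e-01 -6.66787701e-04  2.85534765e-01  2.77483501e-04]]
180 [[0.46794195 0.00074621 0.2737708  0.00221073]]
225 [[0.46839349 0.00290256 0.25574195 0.00517568]]
(264.07142857142856, 171.64285714285714)
0.03 0.166 [[265.25057714 186.19685913]]
0.03 0.176 [[264.99775578 182.83137224]]
0.03 0.186 [[264.74174646 179.42395116]]
0.045 0.166 [[264.85748273 182.33138745]]
0.045 0.176 [[264.60451677 178.97292176]]
0.045 0.186 [[264.34838945 175.57298508]]
0.06 0.166 [[264.47141387 178.53545738]]
0.06 0.176 [[264.21834822 175.1842989 ]]
0.06 0.186 [[263.96214789 171.79212776]]
0.08 0.166 [[263.96726052 173.57916982]]
0.08 0.176 [[263.71412782 170.23816721]]
0.08 0.186 [[263.45789608 166.85675536]]
```

Run:
```python
from h import *
p=np.array([.2084,-.5084,.2330]);ty=np.array([.379,-.925,0]);tx=np.array([.925,.379,0])
im=cv2.imread('pics/side0.png')
z=cv2.resize(im[350:440,60:150],(630,630),interpolation=cv2.INTER_NEAREST)
for dz,c in((.025,(255,0,255)),(.005,(0,255,0)),(-.008,(255,255,0))):
  for sy in(-.057,-.0425,.0425,.057):
    for sx in(-.011,.011):
      q=proj('side',[p+ty*sy+tx*sx-[0,0,dz]])[0]; cv2.circle(z,tuple(((q-[60,350]+.5)*7).astype(int)),3,c,-1)
cv2.imwrite('pics/tip0b.png',z)
im=cv2.imread('pics/top0.png'); z=cv2.resize(im[370:450,440:540],(800,640),interpolation=cv2.INTER_NEAREST)
for dz,c in((.025,(255,0,255)),(.005,(0,255,0))):
  for sy in(-.057,-.0425,.0425,.057):
    for sx in(-.011,.011):
      q=proj('top',[p+ty*sy+tx*sx-[0,0,dz]])[0]; cv2.circle(z,tuple(((q-[440,370]+.5)*8).astype(int)),3,c,-1)
cv2.imwrite('pics/tip0t.png',z[:600])
```

```text
(no output)
```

View pics/tip0b.png

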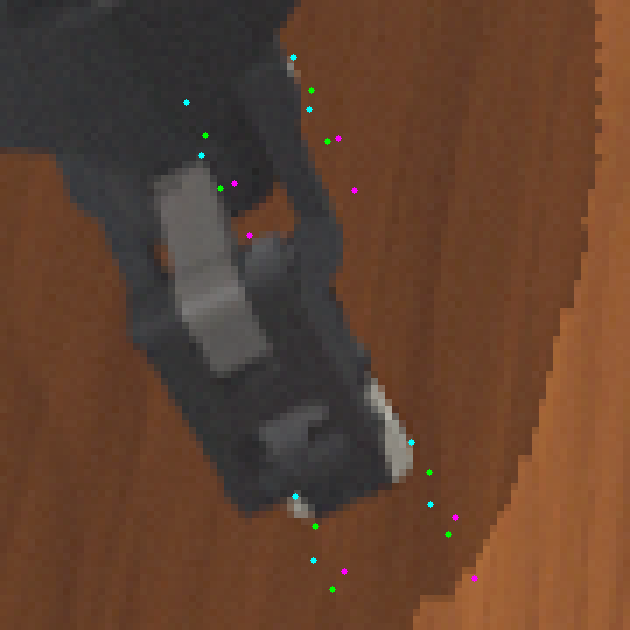

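View pics/tip0t.png

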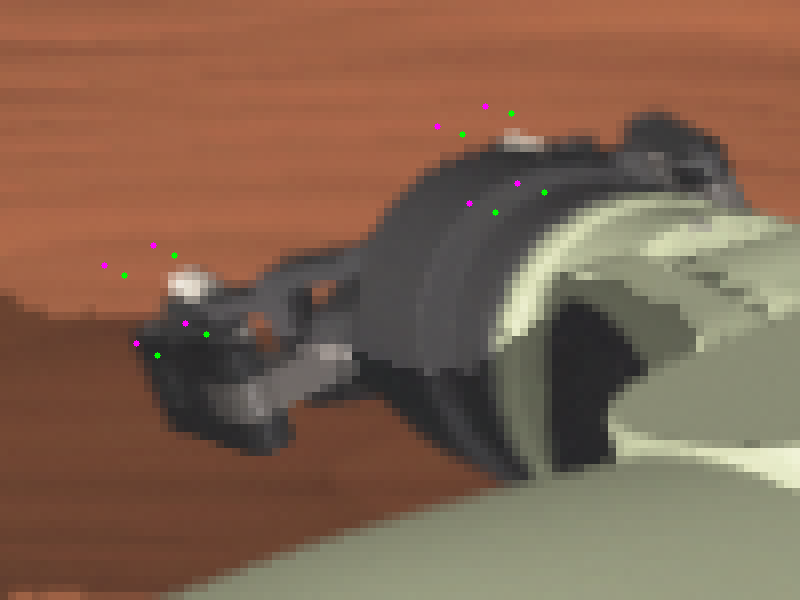

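Run:
```python
from h import *
T=lambda x,y:(440+x/8-.5,370+y/8-.5); S=lambda x,y:(60+x/7-.5,350+y/7-.5)
p=np.array([.2084,-.5084,.2330]);ty=np.array([.379,-.925,0]);tx=np.array([.925,.379,0])
for t,s in(((505,138),(405,480)),((505,138),(390,440)),((545,145),(372,380))):
    w=tri([T(*t)],[S(*s)])[0]; d=w[:3]-p; print(w, 'tool',d@tx,d@ty,-d[2])
```

```text
[ 0.23466365 -0.55073931  0.24009656  0.00078461] tool 0.00824727792771579 0.049117783407295904 -0.007096560389546286
[ 0.23490447 -0.54732416  0.25032081  0.00241563] tool 0.009764379225881113 0.04605003841709289 -0.017320807600840954
[ 2.37043455e-01 -5.48307778e-01  2.75216361e-01  2.38993330e-04] tool 0.011370147634360438 0.047770563791352354 -0.04221636066538245
```

Call:
carry_out(
  plan=[
    {"tx": 0, "ty": 0, "tz": 10, "roll": 0},
    {"tx": 0, "ty": 0, "tz": 20, "roll": 0},
    {"tx": 0, "ty": 0, "tz": 25, "roll": 0},
    {"tx": 0, "ty": 0, "tz": 25, "roll": 0},
    {"tx": -10, "ty": 0, "tz": 25, "roll": 0},
    {"tx": -20, "ty": 0, "tz": 25, "roll": 0},
    {"tx": -27, "ty": 0, "tz": 25, "roll": 0},
    {"tx": -32, "ty": 0, "tz": 25, "roll": 0},
    {"tx": -35, "ty": 0, "tz": 25, "roll": 0},
    {"tx": -35, "ty": 0, "tz": 25, "roll": 0},
  ],
)

```text
t: 5.15
position: [0.5026, 0.0597, 0.1658]
eef_rot: [-3.142, 0.0, 3.121]
contact_force: [0.6, -0.5, 0.0]
opening: 0.0003
```

```bash
python3 look.py 4
```

```text
5.15 [0.50258752 0.059682   0.16581624] [-3.14156612e+00  4.53447664e-04  3.12070896e+00] [ 0.55369105 -0.52227917  0.03476386] [-2.77278575e-02  3.04517030e-01 -4.10190747e-01  8.55634931e-01
 -2.34313856e-05 -6.84416010e-03]
uv 0.5010672021554428 0.07132591293815888
```

View pics/top4z.png

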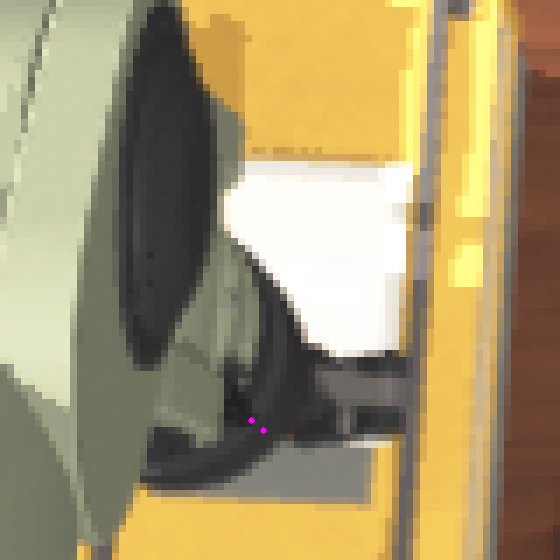

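View pics/side4z.png

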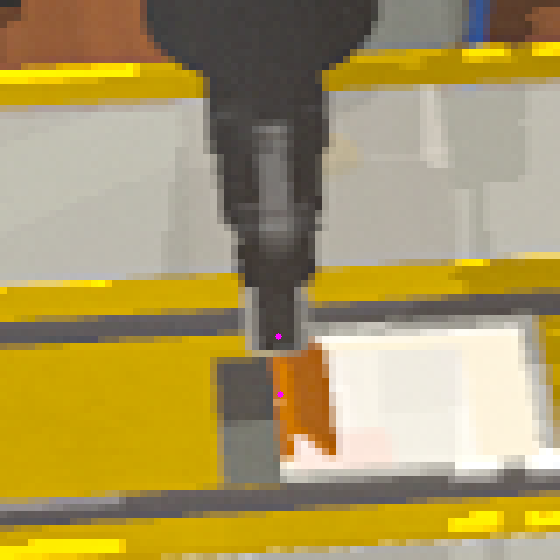

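Call:
carry_out(
  plan=[
    {"tx": 10, "ty": 0, "tz": 0, "roll": 0},
    {"tx": 25, "ty": 0, "tz": 0, "roll": 0},
    {"tx": 35, "ty": 0, "tz": 0, "roll": 0},
    {"tx": 37, "ty": 0, "tz": 0, "roll": 0},
    {"tx": 37, "ty": 0, "tz": 5, "roll": 0},
    {"tx": 37, "ty": 0, "tz": 10, "roll": 0},
    {"tx": 37, "ty": 0, "tz": 14, "roll": 0},
    {"tx": 37, "ty": 0, "tz": 16, "roll": 0},
    {"tx": 37, "ty": 0, "tz": 16, "roll": 0},
    {"tx": 37, "ty": 0, "tz": 16, "roll": 0},
  ],
)

```text
t: 6.08
position: [0.4647, 0.0605, 0.1495]
eef_rot: [3.142, -0.001, 3.121]
contact_force: [0.4, 0.0, -0.5]
opening: 0.0001
```

```bash
python3 look.py 5
```

```text
6.0833 [0.46474017 0.06048621 0.14946324] [ 3.14157196e+00 -5.39202532e-04  3.12068874e+00] [ 0.42715275  0.01695389 -0.49732632] [-2.82841192e-02  2.58674605e-01 -5.23557680e-01  7.89103383e-01
  1.67155020e-05 -7.38020168e-03]
uv 0.4632114135301472 0.07125185247506918
```

View pics/side5z.png

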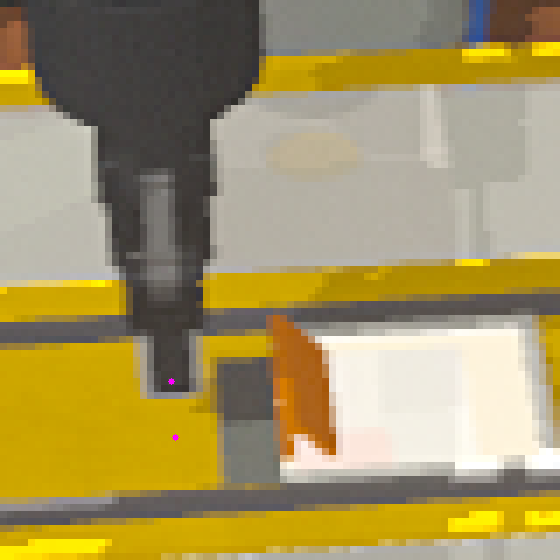

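Call:
carry_out(
  plan=[
    {"tx": -10, "ty": 0, "tz": 0, "roll": 0},
    {"tx": -19, "ty": 0, "tz": 0, "roll": 0},
    {"tx": -24, "ty": 0, "tz": 0, "roll": 0},
    {"tx": -30, "ty": 0, "tz": 0, "roll": 0},
    {"tx": -38, "ty": 0, "tz": 0, "roll": 0},
    {"tx": -46, "ty": 0, "tz": 0, "roll": 0},
    {"tx": -54, "ty": 0, "tz": 0, "roll": 0},
    {"tx": -62, "ty": 0, "tz": 0, "roll": 0},
    {"tx": -68, "ty": 0, "tz": 0, "roll": 0},
    {"tx": -72, "ty": 0, "tz": 0, "roll": 0},
  ],
)

```text
t: 7.02
position: [0.5376, 0.0589, 0.1496]
eef_rot: [-3.141, 0.0, 3.121]
contact_force: [-2.6, -0.8, 1.4]
opening: -0.0
```

```bash
python3 look.py 6
```

```text
7.0167 [0.53756566 0.05891936 0.14960173] [-3.14147873e+00  1.26863843e-04  3.12071518e+00] [-2.62969327 -0.80931043  1.42005008] [-2.72903329e-02  3.80938614e-01 -3.42501204e-01  8.47228917e-01
 -1.13111333e-04 -6.41286389e-03]
uv 0.5360535836225924 0.07137497148538655
```

View pics/side6z.png

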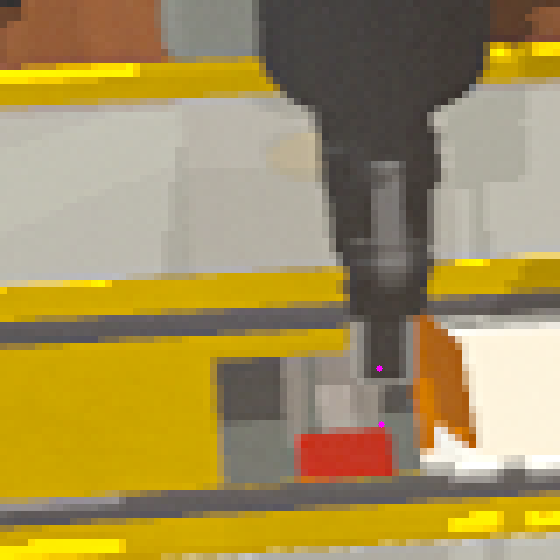

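Call:
carry_out(
  plan=[
    {"tx": -6, "ty": 0, "tz": 0, "roll": 0},
    {"tx": -12, "ty": 0, "tz": 0, "roll": 0},
    {"tx": -16, "ty": 0, "tz": 0, "roll": 0},
    {"tx": -19, "ty": 0, "tz": 0, "roll": 0},
    {"tx": -20, "ty": 0, "tz": 0, "roll": 0},
    {"tx": -20, "ty": 0, "tz": 0, "roll": 0},
  ],
)

```text
t: 7.62
position: [0.5572, 0.0586, 0.1498]
eef_rot: [3.141, 0.001, 3.121]
contact_force: [-0.8, -0.2, -0.0]
opening: 0.0001
```

Call:
carry_out(
  plan=[
    {"tx": -0.7, "ty": 0, "tz": 0, "roll": 0},
    {"tx": -1.5, "ty": 0, "tz": 0, "roll": 0},
    {"tx": -1.5, "ty": 0, "tz": 0, "roll": 0},
  ],
)

```text
t: 7.87
position: [0.5576, 0.0586, 0.1498]
eef_rot: [3.142, -0.001, 3.121]
contact_force: [-2.4, -0.5, 0.7]
opening: 0.0001
```

```bash
python3 look.py 7
```

```text
7.8667 [0.55761751 0.05861714 0.1497779 ] [ 3.14155467e+00 -9.04619599e-04  3.12084379e+00] [-2.38519748 -0.52347003  0.69798537] [-2.69282729e-02  4.15338297e-01 -2.87823596e-01  8.68539271e-01
  3.23917401e-05 -6.17940196e-03]
uv 0.55610703499096 0.071538042234871
```

View pics/side7z.png

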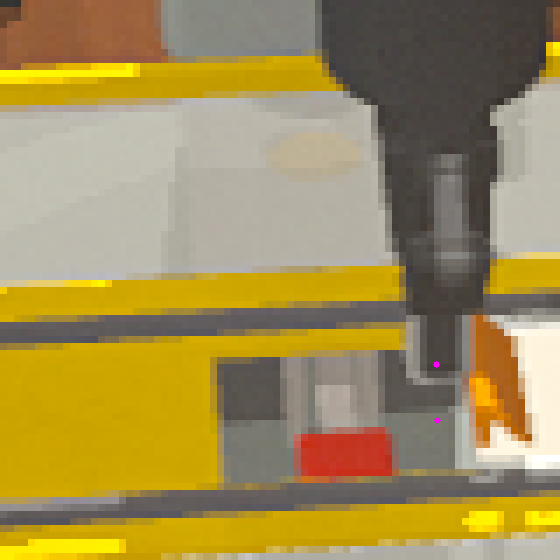

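Call:
carry_out(
  plan=[
    {"tx": -1, "ty": 0, "tz": 0, "roll": 0},
    {"tx": -2, "ty": 0, "tz": 0, "roll": 0},
    {"tx": -2, "ty": 0, "tz": 0, "roll": 0},
  ],
)

```text
t: 8.22
position: [0.5577, 0.0587, 0.1497]
eef_rot: [-3.142, -0.004, 3.121]
contact_force: [-8.9, -0.2, 5.6]
opening: -0.0001
```

Call:
carry_out(
  plan=[
    {"tx": -1, "ty": 0, "tz": 0, "roll": 0},
    {"tx": -2, "ty": 0, "tz": 0, "roll": 0},
    {"tx": -2, "ty": 0, "tz": 0, "roll": 0},
  ],
)

```text
t: 8.47
position: [0.5579, 0.0586, 0.1496]
eef_rot: [-3.141, -0.008, 3.121]
contact_force: [-14.1, -0.4, 9.5]
opening: 0.0
```

Call:
carry_out(
  plan=[
    {"tx": 6, "ty": 0, "tz": 0, "roll": 0},
    {"tx": 14, "ty": 0, "tz": 0, "roll": 0},
    {"tx": 24, "ty": 0, "tz": -2, "roll": 0},
    {"tx": 32, "ty": 0, "tz": -4, "roll": 0},
    {"tx": 36, "ty": 0, "tz": -4, "roll": 0},
    {"tx": 37, "ty": -1, "tz": -4, "roll": 0},
    {"tx": 37, "ty": -1, "tz": -4, "roll": 0},
  ],
)

```text
t: 9.05
position: [0.5251, 0.0581, 0.1541]
eef_rot: [-3.141, 0.001, 3.121]
contact_force: [-0.4, 0.6, 0.1]
opening: 0.0
```

```bash
python3 look.py 8
python3 - <<'E'
from h import *
W=onz('side',[(240+x/7-.5,130+y/7-.5) for x,y in((297,432),(392,430),(301,478),(395,478))],.112)
print(W[:,0]*.99973-W[:,1]*.0232, W[:,0]*.0232+W[:,1]*.99973)
E
```

```text
9.05 [0.52513056 0.0581436  0.15412028] [-3.14148544e+00  9.09937761e-04  3.12073634e+00] [-0.41696275  0.55663115  0.06621917] [-2.94286263e-02  3.54520121e-01 -3.69973801e-01  8.45391581e-01
 -9.94128722e-05 -8.57231308e-03]
uv 0.5236398468769776 0.07031093216460657
[0.50665975 0.54080718 0.50641901 0.53960384] [0.08582252 0.0837478  0.05973034 0.05657017]
```

View pics/side8z.png

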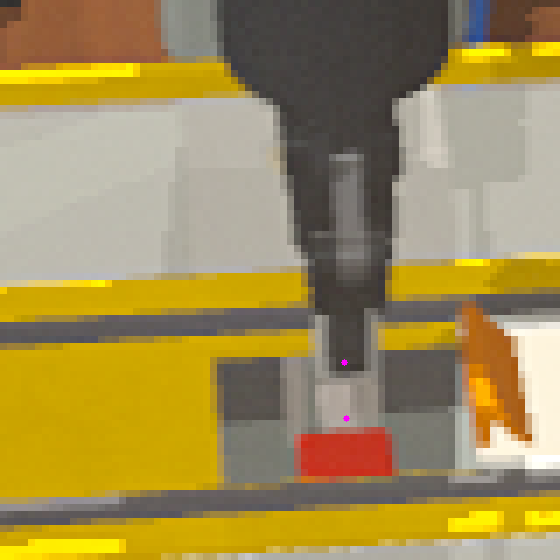

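View pics/top8z.png

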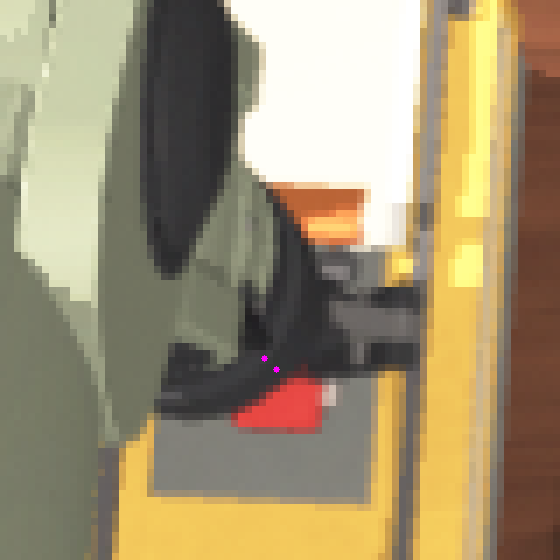

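Call:
carry_out(
  plan=[
    {"tx": 0, "ty": 1, "tz": 6, "roll": 0},
    {"tx": 0, "ty": 1, "tz": 14, "roll": 0},
    {"tx": 0, "ty": 1, "tz": 22, "roll": 0},
    {"tx": 0, "ty": 1, "tz": 28, "roll": 0},
    {"tx": 0, "ty": 1, "tz": 31, "roll": 0},
    {"tx": 0, "ty": 1, "tz": 31, "roll": 0},
  ],
)

```text
t: 9.65
position: [0.5242, 0.0593, 0.1214]
eef_rot: [3.142, -0.002, 3.121]
contact_force: [-0.2, 0.7, -1.2]
opening: -0.0004
```

Call:
carry_out(
  plan=[
    {"tx": 0, "ty": 0, "tz": 2, "roll": 0},
    {"tx": 0, "ty": 0, "tz": 4, "roll": 0},
    {"tx": 0, "ty": 0, "tz": 6, "roll": 0},
    {"tx": 0, "ty": 0, "tz": 8, "roll": 0},
    {"tx": 0, "ty": 0, "tz": 10, "roll": 0},
    {"tx": 0, "ty": 0, "tz": 10, "roll": 0},
  ],
)

```text
t: 10.15
position: [0.5253, 0.059, 0.1129]
eef_rot: [-3.141, 0.001, 3.121]
contact_force: [-1.0, -1.5, 4.3]
opening: 0.0
```

```bash
python3 look.py 9
```

```text
10.15 [0.5253293  0.05903293 0.1129205 ] [-3.14105421e+00  5.13658293e-04  3.12065976e+00] [-1.03581149 -1.52583561  4.34942664] [-2.74685655e-02  4.01680153e-01 -4.19487450e-01  7.49111557e-01
 -5.35075702e-04 -6.53567472e-03]
uv 0.5238178994902314 0.0712046312511467
```

View pics/side9z.png

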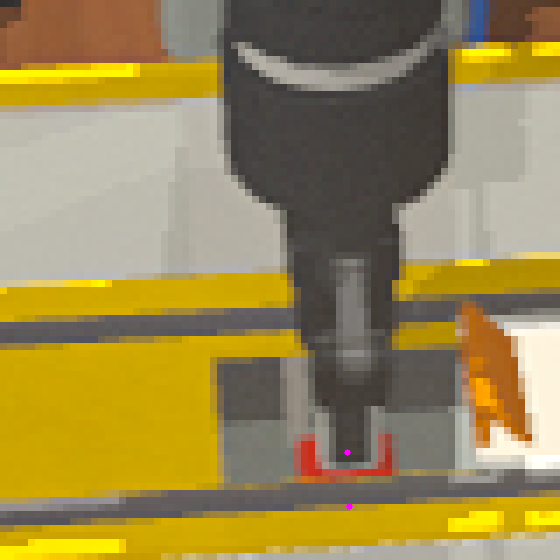

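Call:
carry_out(
  plan=[
    {"tx": 0, "ty": 0, "tz": 2, "roll": 0},
    {"tx": 0, "ty": 0, "tz": 4, "roll": 0},
    {"tx": 0, "ty": 0, "tz": 6, "roll": 0},
    {"tx": 0, "ty": 0, "tz": 8, "roll": 0},
    {"tx": 0, "ty": 0, "tz": 10, "roll": 0},
    {"tx": 0, "ty": 0, "tz": 12, "roll": 0},
    {"tx": 0, "ty": 0, "tz": 13, "roll": 0},
    {"tx": 0, "ty": 0, "tz": 13, "roll": 0},
  ],
)

```text
t: 10.92
position: [0.5254, 0.0579, 0.1001]
eef_rot: [-3.139, 0.001, 3.12]
contact_force: [-1.9, -3.5, 6.7]
opening: 0.0
```

Call:
carry_out(
  plan=[
    {"tx": 0, "ty": 0, "tz": 1, "roll": 0},
    {"tx": 0, "ty": 0, "tz": 2, "roll": 0},
    {"tx": 0, "ty": 0, "tz": 2, "roll": 0},
  ],
)

```text
t: 11.17
position: [0.5254, 0.0579, 0.0982]
eef_rot: [-3.139, 0.001, 3.12]
contact_force: [-1.8, -4.6, 7.9]
opening: -0.0
```

Call:
carry_out(
  plan=[
    {"tx": 0, "ty": 0, "tz": 1, "roll": 0},
    {"tx": 0, "ty": 0, "tz": 2, "roll": 0},
    {"tx": 0, "ty": 0, "tz": 2, "roll": 0},
  ],
)

```text
t: 11.42
position: [0.5255, 0.0579, 0.0975]
eef_rot: [-3.139, 0.001, 3.12]
contact_force: [-4.7, -5.0, 17.6]
opening: 0.0002
```

Call:
carry_out(
  plan=[
    {"tx": 0, "ty": 0, "tz": 1, "roll": 0},
    {"tx": 0, "ty": 0, "tz": 2, "roll": 0},
    {"tx": 0, "ty": 0, "tz": 2, "roll": 0},
  ],
)

```text
t: 11.67
position: [0.5256, 0.058, 0.097]
eef_rot: [-3.138, 0.002, 3.12]
contact_force: [-10.0, -4.3, 29.7]
opening: -0.0003
```

```bash
python3 look.py 10
```

```text
11.6667 [0.52559765 0.05795917 0.09697984] [-3.13844379e+00  2.19251361e-03  3.12023167e+00] [-9.97156074 -4.29326549 29.66624589] [-0.02800961  0.42079241 -0.43820402  0.7095865  -0.00313421 -0.00664864]
uv 0.5241110857743547 0.07013738278547928
```

View pics/side10z.png

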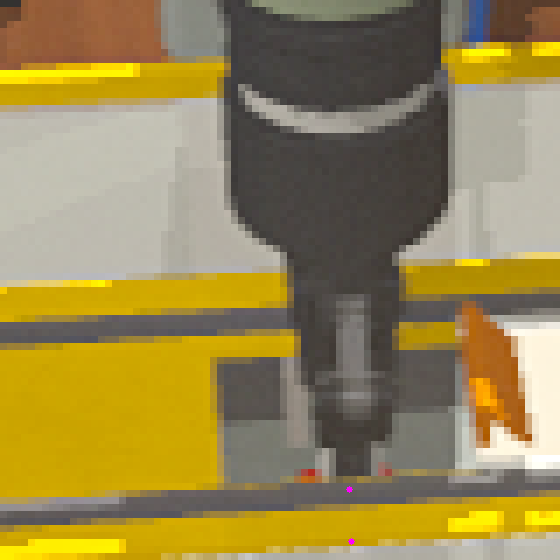

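Call:
carry_out(
  plan=[
    {"tx": 0, "ty": 0, "tz": -1, "roll": 0},
    {"tx": 0, "ty": 0, "tz": -1.5, "roll": 0},
    {"tx": 0, "ty": 0, "tz": -1.5, "roll": 0},
    {"tx": 0, "ty": 0, "tz": -1.5, "roll": 0},
  ],
)

```text
t: 12.1
position: [0.5255, 0.0579, 0.0974]
eef_rot: [-3.138, 0.002, 3.12]
contact_force: [-6.6, -4.9, 19.5]
opening: 0.0001
```

```bash
python3 look.py 11
python3 - <<'E'
import cv2
cv2.imwrite('pics/m.png',cv2.hconcat([cv2.resize(cv2.imread('pics/side11.png')[60:260,170:370],(400,400)),cv2.resize(cv2.imread('pics/top11.png')[130:330,60:260],(400,400))]))
E
```

```text
12.1 [0.52550024 0.05793011 0.09739415] [-3.13845999e+00  1.70913681e-03  3.12012664e+00] [-6.5676194  -4.92582157 19.50006151] [-0.02807771  0.42042155 -0.43749863  0.71114633 -0.00312129 -0.00661172]
uv 0.5240143782386973 0.07010607443341516
```

View pics/m.png

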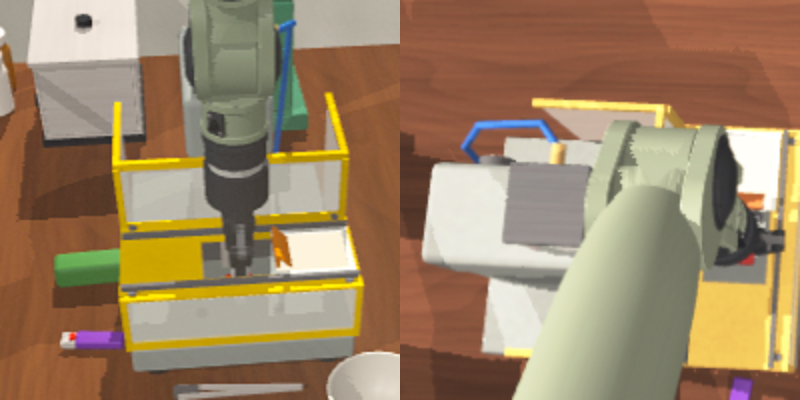

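Run:
```python
from workcell import bot
print(bot.finish_job()); s=bot.sense(); print(s['t'],s['position'],s['contact_force'])
```

```text
the job is handed in; nothing more can be done
None
the job is handed in; nothing more can be done
```

I pushed the shutter to its stop by the orange lip, then pressed the red lever down through the window with closed fingers. I handed the job in at about 12 s of the 38 s, with the arm still holding the lever down.

**Shutter:** The images showed it already about 23 mm open at the start. At its stop, the lip face was at 567.3 mm against the 567.5 mm I had predicted. The push force rose to 14 N there, well above the 2 N friction.

**Lever:** It moved about 17 mm from first contact. The spring force rose from about 4 N to 8 N, and then the force climbed steeply at the stop, briefly to 30 N. I eased off to about 19 N and held it there.

**Disagreement with the description:** The closed fingertips appeared only about 6 mm ahead of the reported TCP, not the 25 mm stated. A trial pass over the lip confirmed this, because the shutter did not move. I used the measured value from then on.

**Not confirmed:** The arm hid the medal in both views, so I did not see it rise. I infer it from the lever being at its stop. The last pictures show the shutter open, with no sign of contact with the guard or press. The objects in those cropped views (lighter, compound bar, tweezers and bowl) look where they were. I did not re-check the hammer, mandrel or bench block at the end.

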